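# Swing the catch aside and lever up the heavy well cover

### The arm

A 6-joint arm with a two-finger parallel gripper is mounted at the origin on a cart in front of the work surface, level with it; the furniture and walls round the work are solid. World frame = base frame: x ahead of the robot, y to its left, z up, the work surface at z = 0. Lengths are in m, angles in degrees, forces in N, time in s.
With the tool pointing down it reaches from about 0.4 to 0.825 m from the base axis. Payload 7 kg.
Tool frame: the origin (TCP) lies on the mounting face of the last link; the fingertips stand 178 mm ahead of it and the grasp point (between the pads) lies 159 mm ahead of it; z points along the fingers, y is the direction in which the jaws open and shut (so a half turn about z gives the same grasp; the last joint's range is limited). The gripper opens to 88 mm and grips with 3 to 60 N. Pads are 19 mm wide; open, the fingers measure 130 mm over their backs; the gripper's body (78 mm by 193 mm) begins 47 mm behind the grasp point.
Start: joints at [80.449, 20.546, 0.682, 0, -70.136, -16.507], TCP at [0.297, 0.606, 0.405] pointing down, gripper open.
Joint ranges: [-176.03, 176.03], [-82.01, 121.73], [-58.28, 71.71], [-173.87, 95.51], [-174.79, -0.11], [-173.66, 173.66]. Speed limits (degrees/s): [136.94, 136.94, 172.46, 180, 180, 180].

### API

Orientations are given as [roll, pitch, yaw] about the fixed x, y, z axes, in that order (R = Rz(yaw) Ry(pitch) Rx(roll)).
In Python, from plant import r gives the robot as it stands. The module is installed in compiled form; this text tells all that it offers.
- The arm moves only by the tool carry_out, never from a script. Its argument "plan" is a list of rows, each a list of 3 entries, a list of its own where there are three numbers: the shift along the tool's x, y, z in m, then the turn, a rotation vector about the tool's x, y, z in degrees, then the closure in counts, from 0 (fully open) to 255 (shut). In form: [[[x, y, z], [ax, ay, az], hand], ...]. A call has 1 to 12 rows; each row shifts and turns the commanded pose from where the row before left it, along the tool's axes as they then stand; what a row does not reach is not made up. A row lasts 1/12 s, in which the tool goes at most 41.7 mm and 7.16 degrees, less where a joint would pass 70% of its speed; a pose out of reach is approached as far as the arm can. A call is refused whole if a number of a shift passes 0.0417 or a number of a turn 7.16, either way. A call with a gripper value outside its range is refused whole. The fingers move at their own pace and stop on an object; "grip_force" is the grip in N (left out, the last holds). Time passes only in rows, so rows that do not move let the fingers close. It gives the time, the measured TCP pose, the force and the opening at its end, in the units of the state.
- r.get_state(): the state, without advancing time (a new reading comes with each control period).
- r.capture(name): name is "scene" or "side" or "wrist"; returns the picture (384x512x3 uint8, red, green, blue); there is no depth.
- r.get_calibration(name): a dict with "K" (3x3 intrinsics, pixels), "rvec" (rotation vector, rad) and "tvec" (3), from world to camera coordinates, as OpenCV has them. Camera axes: x right, y down, z forward; pixel columns grow to the right and rows downward; lengths in m; the calibration is good to about 2 mm. A picture is of the moment at which its call begins: read the wrist's pose just before it. get_calibration takes no time and is no camera call; for the wrist camera it gives the pose at the moment of the call.
- r.close_job(): hands the job in, once; it reports no verdict.
The state is a dict: "time_s": time; "joints": joint angles; "qd": joint speeds; "joint_torque": joint torques, N m; "tcp_pos": TCP position; "eef_rot": TCP orientation; "contact_force": force on the tool from outside, world axes, zero at the start; "moment": the same for the moment, N m; "gripper_width": finger opening in m.
Only numpy, scipy, OpenCV 4.12 (cv2) and the standard library are available. Lean on these libraries where they do the work, as an engineer would, in place of code of your own. Each camera call takes 0.05 s, during which the arm holds its last target. There are 200 camera calls.

### The job

I need to look at the setting ring kept under the heavy steel cover of the gauge well: push the yellow catch with the red knob right round, as far as it goes, out from under the lever, then press the black pad at the lever's long end all the way down until its rubber foot meets the base, so that the short end raises the cover. Finish while holding the lever pressed down there. Nothing needs to be grasped or lifted: keep the lever in its saddle, do not touch the cover with the robot, and leave the things lying around where they are.

Things in the scene. Friction and masses are not known exactly. Their poses are not given: they have to be found in the camera images.
- stand: Fixed stand: pale grey base plate 8 mm thick with, in a row, a blue well (+x end, 65 mm tall), two steel fulcrum cheeks with open-topped slots (tops 93 mm up, 49 mm over their outsides) and the place where the lever's foot lands (-x end). Origin on the bench below the fulcrum; x along the lever towards the well, z up. The catch stands on its -y side.
- cover: Heavy steel cover plate of the well, about 1.9 kg, 134 mm wide, 20 mm thick, with a 60 mm wide lip towards the lever; origin on its hinge axis at stand (166, 0, 71.5) mm. Shut, its top is 86 mm above the bench and its lip ends at stand x = 58 mm. Shut it lies level; with the lever fully down it is tilted up about 0.33 rad; let go, it falls shut.
- lever_pad (a point): Centre of the top of the round black pad (40 mm dia.) at the long end of the loose lever. At the start 126 mm up and 142 mm from the fulcrum on the stand's -x side, tilted 15 degrees. Pressed, it swings about the pin; its rubber foot meets the base with the pad's centre 40 mm up, 146 mm from the fulcrum (151 mm on the way), tilted 19 degrees. Takes 3 to 8 N; rises again when let go.
- lever_pin (a point): Centre of the lever's cross pin (10 mm dia.), which lies in the open slots of the fulcrum 75 mm above the bench. The lever is a bar 24 mm wide and 12 mm thick, 0.35 kg, with its short end (65 mm) under the cover's lip.
- catch (a joint): Swing angle of the catch in rad about its vertical hinge, counter-clockwise from above: 0 to 0.25 at the start, its blade under the lever and stopping it; 1.45 fully aside, at its end stop. It stays where it is left (about 1 to 2 N at the knob moves it).
- catch_knob (a point): Top centre of the upright red knob (18 mm dia., 102 mm above the bench at its top, exposed down to the 72 mm level) on the catch's tail, 45 mm from the catch's hinge. At catch angle 0 it lies from the hinge along the stand's -y; opening moves it first along the stand's +x, then round towards +y.
- catch_hinge (a point): Catch hinge axis, 72 mm above the bench at the top of the 10 mm thick yellow blade (63 mm long, 16 mm wide); at stand (-60, -55) mm.
- loupe: Bystander: black stand loupe, 38 mm dia., 43 mm tall; origin at the centre of its underside.
- sample_box: Bystander: small clear box, 44x60x21 mm; origin at the centre of its underside.
- micrometer: Bystander: micrometer lying flat, 52x124x17 mm; origin at the centre of its underside.
- attenuator: Bystander: finned metal cylinder, lying, 25x74x25 mm; origin at the centre of its underside.
- gauge_block_1: Bystander: steel gauge block lying flat beside the lever's long end, 35x30x9 mm; origin at the centre of its underside.
- lever: The loose lever as a body (see its two points): origin at its cross pin, same axes as the stand at the start.

How it is judged:
By the outcome, as a careful person would: the job done as asked, in the order asked, and still so for the second after the job is handed in, while the arm keeps its last pose, push and grip.
It also fails if it takes over 42 s, if anything falls off the work surface, if the arm or the gripper's body presses on something with over 40 N, if the wrist force passes 120 N, or if a joint passes its speed limit or range.

## Working session

There is one attempt and no reset: what is moved stays moved. The work goes in short steps, Python scripts to look and compute and a tool call to move; the robot and the scene stay as the last step left them, time stands still between calls to the robot, and variables do not carry over. Pictures are saved under pics/ and viewed, about 8 in all and at most 12, crops included, and the job is handed in when it is done.

Besides the shell and the picture viewer there is one more tool, called after "Request:" as name([rows], argument=value, ...), one row to a line, values as JSON. carry_out: Moves the arm, as the interface text tells. Its arguments: {"type":"object","properties":{"plan":{"type":"array","items":{"type":"array"}},"grip_force":{"type":"number"}},"required":["plan"]}

```bash
mkdir -p pics; cat > h.py <<'E'
import numpy as np, cv2
from plant import r
def cal(n):
    c=r.get_calibration(n);K=np.array(c["K"],float);R=cv2.Rodrigues(np.array(c["rvec"],float))[0];t=np.array(c["tvec"],float).ravel();return K,R,t
def ray(c,u,v):
    K,R,t=c;d=R.T@np.linalg.inv(K)@np.array([u,v,1.]);return -R.T@t,d/np.linalg.norm(d)
def onz(c,u,v,z):
    o,d=ray(c,u,v);return o+d*(z-o[2])/d[2]
def proj(c,p):
    K,R,t=c;q=K@(R@np.array(p)+t);return q[:2]/q[2]
E
python3 - <<'E'
from h import *
print(r.get_state())
ims=[]
for n in["scene","side","wrist"]:
    im=r.capture(n)[:,:,::-1];cv2.imwrite(f"pics/{n}0.png",im);c=cal(n);print(n,-c[1].T@c[2],c[0][0,0])
    ims.append(im)
cv2.imwrite("pics/m0.png",cv2.resize(np.vstack([np.hstack(ims[:2]),np.hstack([ims[2],ims[2]*0])]),(800,600)))
E
```

```text
{'time_s': 0.0, 'joints': array([ 8.04491216e+01,  2.05908298e+01,  6.35710937e-01, -2.17813531e-02,
       -7.01368312e+01, -1.65058303e+01]), 'qd': array([ 0.02485371,  0.03757517, -0.00291112,  0.00571374, -0.03801877,
        0.12324221]), 'joint_torque': array([ 2.79076034e-03, -5.82726574e+01,  2.93047732e+01,  6.99658647e+00,
        6.97416253e-03, -1.46059956e-04]), 'tcp_pos': array([0.2964229 , 0.60621713, 0.40373878]), 'eef_rot': array([ 1.79906021e+02, -6.49464440e-03, -2.60641206e+01]), 'contact_force': array([0.4801515 , 0.08297967, 0.20209989]), 'moment': array([-0.05142052, -0.02498532,  0.03032076]), 'gripper_width': 0.08768451861080868}
scene [-0.10347636 -0.66363416  0.8830576 ] 407.71328454827255
side [0.37459103 0.98193484 0.79839235] 382.4726011537104
wrist [0.36804433 0.57238293 0.38350439] 305.1093978454508
```

View pics/scene0.png

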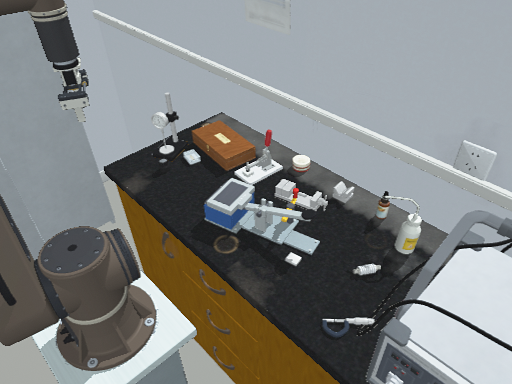

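View pics/side0.png

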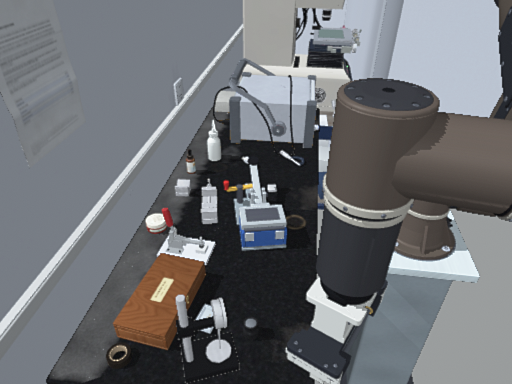

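The scene view shows the blue well near (230,205), the lever running right to about (318,243), and a red knob near (296,193). The side view shows the well at (262,228) and the red and yellow catch at (230,187). I'll zoom in on both.

```bash
python3 - <<'E'
import cv2,numpy as np
a=cv2.imread("pics/scene0.png")[165:275,195:345];b=cv2.imread("pics/side0.png")[150:260,180:320]
a=cv2.resize(a,(750,550),interpolation=cv2.INTER_CUBIC);b=cv2.resize(b,(700,550),interpolation=cv2.INTER_CUBIC)
cv2.imwrite("pics/a.png",a);cv2.imwrite("pics/b.png",b)
E
```

```text
(no output)
```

View pics/a.png

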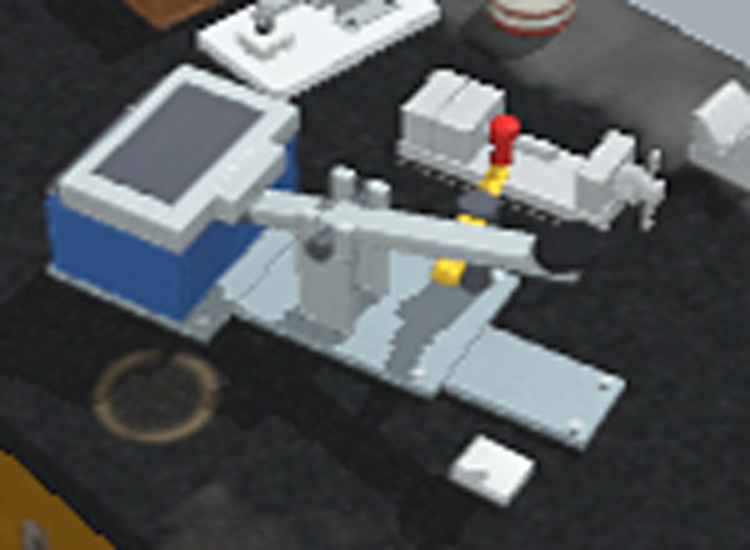

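View pics/b.png

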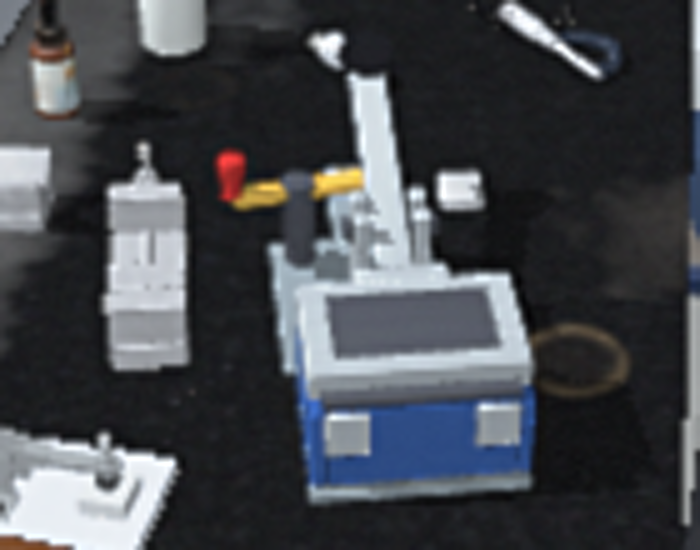

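```bash
python3 - <<'E'
from h import *
S=cal("scene");D=cal("side")
def s(u,v,z):return onz(S,195+u/5,165+v/5,z)
def d(u,v,z):return onz(D,180+u/5,150+v/5,z)
P=lambda n,x:print(n,np.round(x,4))
P("knob s",s(504,120,.102));P("knob d",d(231,156,.102))
for n,u,v in[("A far hinge",185,66),("B far lev",298,103),("C near lev",180,240),("D near hinge",58,187)]:P(n,s(u,v,.086))
for n,u,v in[("hinge -y?",307,378),("hinge other",533,365),("lev r",517,275),("lev l",300,285)]:P("side "+n,d(u,v,.086))
for n,u,v in[("tail1",625,380),("tail2",585,443)]:P(n,s(u,v,.008))
P("base side hinge corners",d(308,495,.008));P("",d(532,483,.008))
P("lever end s",s(535,237,.118));P("lever end d l",d(350,77,.118));P("lever end d r",d(387,77,.118))
P("pad d",d(368,52,.126)); P("hub d",d(298,176,.08));P("hub s",s(478,200,.08))
E
```

```text
knob s [ 0.6174 -0.0551  0.102 ]
knob d [ 0.615  -0.0543  0.102 ]
A far hinge [0.5296 0.1359 0.086 ]
B far lev [0.5546 0.0583 0.086 ]
C near lev [0.4214 0.0161 0.086 ]
D near hinge [0.4003 0.1019 0.086 ]
side hinge -y? [0.5294 0.1443 0.086 ]
side hinge other [0.401  0.1125 0.086 ]
side lev r [0.4175 0.0263 0.086 ]
side lev l [0.549  0.0572 0.086 ]
tail1 [ 0.5783 -0.1904  0.008 ]
tail2 [ 0.525  -0.2056  0.008 ]
base side hinge corners [0.5272 0.1591 0.008 ]
 [0.396  0.1285 0.008 ]
lever end s [ 0.5401 -0.147   0.118 ]
lever end d l [ 0.5486 -0.1407  0.118 ]
lever end d r [ 0.5234 -0.1447  0.118 ]
pad d [ 0.5394 -0.1628  0.126 ]
hub d [ 0.573 -0.07   0.08 ]
hub s [ 0.5723 -0.0766  0.08  ]
```

```bash
python3 - <<'E'
from h import *
S=cal("scene");D=cal("side")
def tri(a,b):
    o,d=ray(S,195+a[0]/5,165+a[1]/5);p,e=ray(D,180+b[0]/5,150+b[1]/5)
    t=np.linalg.lstsq(np.c_[d,-e],p-o,rcond=None)[0];return np.round((o+d*t[0]+p+e*t[1])/2,3)
print("knobtop",tri((504,120),(231,156)))
print("stud top",tri((655,155),(143,145)))
print("right jaw top",tri((615,133),(140,188)))
print("block left near edge",tri((400,100),(187,330)))
for z in(0,.02,.05):print(z,onz(D,180+187/5,150+200/5,z),onz(D,180+187/5,150+360/5,z))
E
```

```text
knobtop [ 0.616 -0.055  0.102]
stud top [ 0.692 -0.114  0.065]
right jaw top [ 0.69  -0.079  0.057]
block left near edge [0.63  0.051 0.042]
0 [ 0.67002263 -0.14335838  0.        ] [6.28957493e-01 3.71002387e-02 1.11022302e-16]
0.02 [ 0.66262197 -0.1151694   0.02      ] [0.62258553 0.06076867 0.02      ]
0.05 [ 0.65152098 -0.07288593  0.05      ] [0.61302758 0.09627131 0.05      ]
```

```bash
python3 - <<'E'
from h import *
S=cal("scene");D=cal("side")
def tri(a,b):
    o,d=ray(S,*a);p,e=ray(D,*b)
    t=np.linalg.lstsq(np.c_[d,-e],p-o,rcond=None)[0];return np.round((o+d*t[0]+p+e*t[1])/2,3)
print("post top",tri((168,94),(182,297)))
print("toggle handle top",tri((268,130),(167,210)))
st=r.get_state();p=st["tcp_pos"];R=cv2.Rodrigues
from scipy.spatial.transform import Rotation as Ro
M=Ro.from_euler("xyz",st["eef_rot"],degrees=True).as_matrix()
print(np.round(M,3)); g=np.array([.645,-.073,.40]);print(M.T@(g-p))
E
```

```text
post top [0.577 0.526 0.221]
toggle handle top [0.734 0.182 0.15 ]
[[ 0.898 -0.439 -0.   ]
 [-0.439 -0.898 -0.001]
 [ 0.     0.001 -1.   ]]
[0.61152625 0.45705203 0.00462862]
```

Request:
carry_out([
  [[0.03,0.0225,0],[0,0,6],255],
  [[0.03,0.0255,0],[0,0,0],255],
  [[0.028,0.0255,0],[0,0,0],255],
  [[0.028,0.0255,0],[0,0,0],255],
  [[0.028,0.0255,0],[0,0,0],255],
  [[0.028,0.0255,0],[0,0,0],255],
  [[0.028,0.0255,0],[0,0,0],255],
  [[0.028,0.0255,0],[0,0,0],255],
  [[0.028,0.0255,0],[0,0,0],255],
  [[0.028,0.0255,0],[0,0,0],255],
  [[0.028,0.0255,0],[0,0,0],255],
  [[0.028,0.0255,0],[0,0,0],255],
], grip_force=20)

```text
time_s: 1.15
tcp_pos: [0.4273, 0.1688, 0.4048]
eef_rot: [-180.0, -0.0, -32.0]
contact_force: [0.4, 0.1, -0.9]
gripper_width: 0.0126
```

```bash
cat >> h.py <<'E'
from scipy.spatial.transform import Rotation as Ro
def go(g):
    st=r.get_state();M=Ro.from_euler("xyz",st["eef_rot"],degrees=True).as_matrix()
    print(st["time_s"],np.round(st["tcp_pos"],4),np.round(st["eef_rot"],2),"F",np.round(st["contact_force"],1),"tool shift",np.round(M.T@(np.array(g)-st["tcp_pos"]),4))
E
python3 -c "
from h import *
go([.645,-.073,.39])"
```

```text
1.15 [0.4273 0.1688 0.4048] [-179.98   -0.    -32.03] F [ 0.4  0.1 -0.9] tool shift [0.3128 0.0895 0.0147]
```

Request:
carry_out([
  [[0.031,0.009,0],[0,0,0],255],
  [[0.031,0.009,0],[0,0,0],255],
  [[0.031,0.009,0],[0,0,0],255],
  [[0.031,0.009,0],[0,0,0],255],
  [[0.031,0.009,0],[0,0,0],255],
  [[0.031,0.009,0],[0,0,0],255],
  [[0.031,0.009,0],[0,0,0],255],
  [[0.031,0.009,0],[0,0,0],255],
  [[0.031,0.009,0],[0,0,0],255],
  [[0.031,0.009,0],[0,0,0],255],
  [[0,0,0],[0,0,0],255],
])

```text
time_s: 2.07
tcp_pos: [0.645, -0.0737, 0.4031]
eef_rot: [179.9, 0.0, -32.2]
contact_force: [0.3, -0.1, 0.8]
gripper_width: 0.0006
```

```bash
python3 -c "
from h import *
go([.645,-.073,.26])
im=r.capture('wrist')[:,:,::-1];c=cal('wrist')
cv2.imwrite('pics/w1.png',im)
print(proj(c,[.616,-.055,.102]),proj(c,[.5394,-.1628,.126]),proj(c,[.5035,-.0255,.093]),-c[1].T@c[2])"
```

```text
2.0667 [ 0.645  -0.0737  0.4031] [ 1.7989e+02  3.0000e-02 -3.2220e+01] F [ 0.3 -0.1  0.8] tool shift [-0.0003 -0.0008  0.1431]
[257.28298034 214.52192223] [401.087777   231.62832145] [288.3837331  303.69591967] [ 0.71104024 -0.11363857  0.38247283]
```

View pics/w1.png

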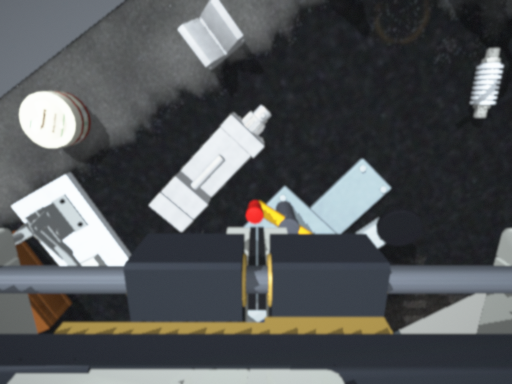

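Request:
carry_out([
  [[0,-0.001,0.03],[0,0,0],255],
  [[0,0,0.036],[0,0,0],255],
  [[0,0,0.036],[0,0,0],255],
  [[0,0,0.034],[0,0,0],255],
  [[0,0,0.006],[0,0,0],255],
  [[0,0,0],[0,0,0],255],
])

```text
time_s: 2.62
tcp_pos: [0.6419, -0.0689, 0.2604]
eef_rot: [179.8, 0.2, -32.0]
contact_force: [0.8, -0.2, -0.5]
gripper_width: 0.0003
```

```bash
python3 -c "
from h import *
u=np.array([.848,-.53]);h=np.array([.572,-.0698])
st=r.get_state();M=Ro.from_euler('xyz',st['eef_rot'],degrees=True).as_matrix();p=st['tcp_pos'];go([.645,-.073,.26])
for f in [18.5,30,40,50,60,70,80,90,98,104]:
    a=np.radians(f);g=np.r_[h+.045*np.array([np.cos(a),np.sin(a)])+u*.02,.26]
    print(f,np.round(g,4),np.round(M.T@(g-p),4));p=g"
```

```text
2.6167 [ 0.6419 -0.0689  0.2604] [179.8    0.23 -32.04] F [ 0.8 -0.2 -0.5] tool shift [0.0048 0.0018 0.0004]
18.5 [ 0.6316 -0.0661  0.26  ] [-0.0102  0.003   0.0005]
30 [ 0.6279 -0.0579  0.26  ] [-0.0075 -0.005   0.    ]
40 [ 0.6234 -0.0515  0.26  ] [-0.0072 -0.0031  0.    ]
50 [ 0.6179 -0.0459  0.26  ] [-0.0076 -0.0018  0.    ]
60 [ 0.6115 -0.0414  0.26  ] [-0.0078 -0.0004  0.    ]
70 [ 0.6044 -0.0381  0.26  ] [-0.0078  0.001   0.    ]
80 [ 0.5968 -0.0361  0.26  ] [-0.0075  0.0023  0.    ]
90 [ 0.589  -0.0354  0.26  ] [-0.007   0.0036  0.    ]
98 [ 0.5827 -0.0358  0.26  ] [-0.0051  0.0037  0.    ]
104 [ 0.5781 -0.0367  0.26  ] [-0.0034  0.0032  0.    ]
```

Request:
carry_out([
  [[-0.005,0.0015,0],[0,0,0],255],
  [[-0.005,0.0015,0],[0,0,0],255],
  [[-0.0038,-0.0025,0],[0,0,0],255],
  [[-0.0037,-0.0025,0],[0,0,0],255],
  [[-0.0036,-0.0016,0],[0,0,0],255],
  [[-0.0036,-0.0015,0],[0,0,0],255],
  [[-0.0038,-0.0009,0],[0,0,0],255],
  [[-0.0038,-0.0009,0],[0,0,0],255],
  [[-0.0039,-0.0002,0],[0,0,0],255],
  [[-0.0039,-0.0002,0],[0,0,0],255],
  [[0,0,0],[0,0,0],255],
])

```text
time_s: 3.53
tcp_pos: [0.6119, -0.0415, 0.2624]
eef_rot: [180.0, 0.1, -32.1]
contact_force: [-0.2, -1.0, -0.1]
gripper_width: 0.0002
```

```bash
python3 -c "
from h import *
go([.6115,-.0414,.26])
im=r.capture('scene')[:,:,::-1];cv2.imwrite('pics/s2.png',cv2.resize(im[130:275,195:395],(800,580),interpolation=cv2.INTER_CUBIC))"
```

```text
3.5333 [ 0.6119 -0.0415  0.2624] [ 1.7997e+02  6.0000e-02 -3.2050e+01] F [-0.2 -1.  -0.1] tool shift [-0.0004  0.0002  0.0024]
```

View pics/s2.png

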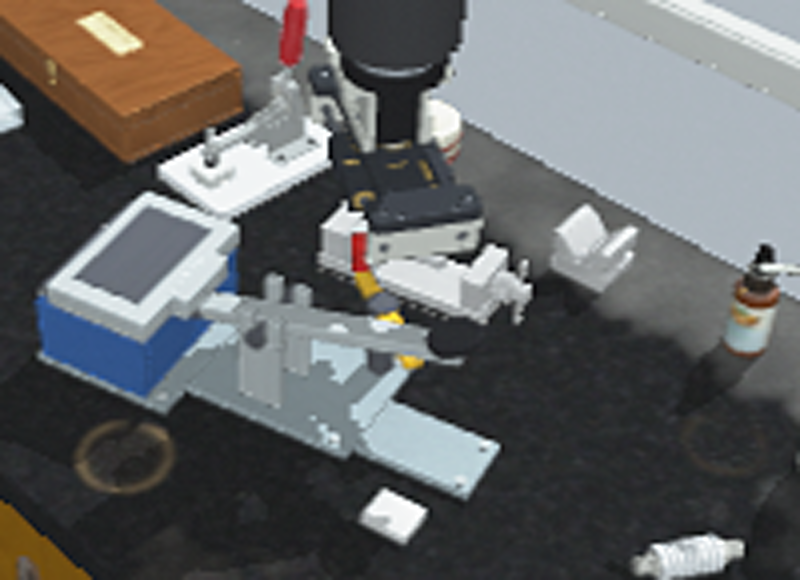

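The catch has swung partway. The knob is at (360,250) and the blade is moving toward the lever's end, so I'll keep going round to the end stop.

Request:
carry_out([
  [[-0.0039,0.0005,0.001],[0,0,0],255],
  [[-0.0039,0.0005,0.001],[0,0,0],255],
  [[-0.0037,0.0011,0],[0,0,0],255],
  [[-0.0037,0.0012,0],[0,0,0],255],
  [[-0.0035,0.0018,0],[0,0,0],255],
  [[-0.0035,0.0018,0],[0,0,0],255],
  [[-0.0026,0.0018,0],[0,0,0],255],
  [[-0.0025,0.0018,0],[0,0,0],255],
  [[0,0,0],[0,0,0],255],
  [[0,0,0],[0,0,0],255],
])

```text
time_s: 4.42
tcp_pos: [0.5855, -0.0363, 0.2614]
eef_rot: [-179.9, -0.2, -32.0]
contact_force: [8.6, -3.9, -3.1]
gripper_width: 0.0003
```

```bash
python3 -c "
from h import *
go([.5827,-.0358,.26])"
```

```text
4.4167 [ 0.5855 -0.0363  0.2614] [-179.86   -0.23  -32.02] F [ 8.6 -3.9 -3.1] tool shift [-0.0027  0.0011  0.0014]
```

Request:
carry_out([
  [[-0.0015,0.0005,0],[0,0,0],255],
  [[0,0,0],[0,0,0],255],
  [[0,0,0],[0,0,0],255],
])

```text
time_s: 4.67
tcp_pos: [0.5849, -0.0361, 0.2616]
eef_rot: [-179.8, -0.3, -32.0]
contact_force: [13.4, -6.0, -6.4]
gripper_width: 0.0008
```

```bash
python3 -c "
from h import *
go([.5827,-.0358,.26])
im=r.capture('scene')[:,:,::-1];cv2.imwrite('pics/s3.png',cv2.resize(im[130:275,195:395],(800,580),interpolation=cv2.INTER_CUBIC))"
```

```text
4.6667 [ 0.5849 -0.0361  0.2616] [-179.81   -0.34  -32.  ] F [13.4 -6.  -6.4] tool shift [-0.0021  0.0009  0.0016]
```

View pics/s3.png

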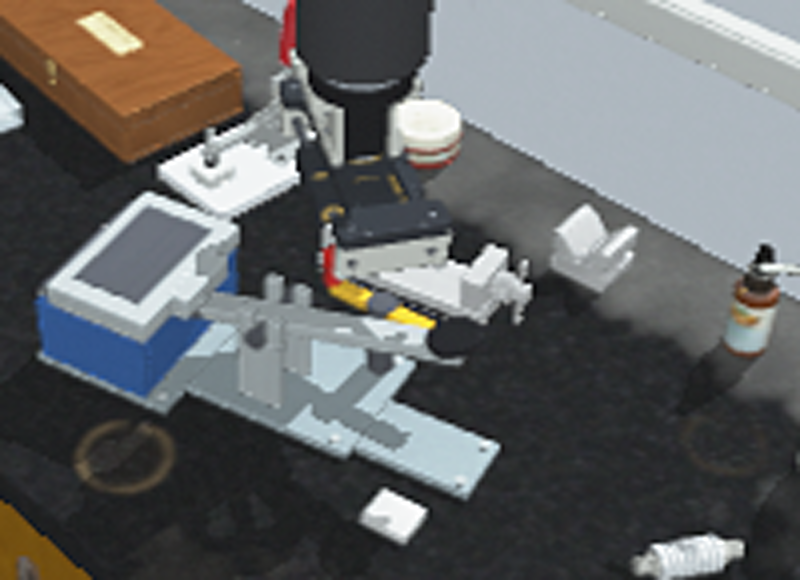

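The push force rose to about 15 N with almost no movement. The blade now lies parallel beside the lever, so the catch is at its stop. Next I'll back off, raise the tool, and turn it for the press.

Request:
carry_out([
  [[0.012,0,0],[0,0,0],255],
  [[0.012,0,0],[0,0,0],255],
  [[0.004,0,-0.035],[0,0,0],255],
  [[0,0,-0.035],[0,0,0],255],
  [[0,0,-0.015],[0,0,6.2],255],
  [[0,0,0],[0,0,6.2],255],
  [[0,0,0],[0,0,6.2],255],
  [[0,0,0],[0,0,6.2],255],
  [[0,0,0],[0,0,6.2],255],
  [[0,0,0],[0,0,6.2],255],
  [[0,0,0],[0,0,6.2],255],
  [[0,0,0],[0,0,0],255],
])

```text
time_s: 5.72
tcp_pos: [0.6062, -0.0512, 0.3452]
eef_rot: [179.9, 0.0, -75.8]
contact_force: [0.4, 0.1, -0.1]
gripper_width: 0.0004
```

```bash
python3 -c "
from h import *
go([.5394,-.1628,.325]);print(r.get_state()['joints'])
im=r.capture('wrist')[:,:,::-1];c=cal('wrist');cv2.imwrite('pics/w4.png',im)
print(proj(c,[.5394,-.1628,.126]),proj(c,[.565,-.025,.102]))
hsv=cv2.cvtColor(im,cv2.COLOR_BGR2HSV);m=((hsv[...,0]<8)|(hsv[...,0]>172))&(hsv[...,1]>150)&(hsv[...,2]>80)
n,l,s,ce=cv2.connectedComponentsWithStats(m.astype(np.uint8))
for i in range(1,n):
  if s[i,4]>30: print(s[i],ce[i],onz(c,*ce[i],.1))
"
```

```text
5.7167 [ 0.6062 -0.0512  0.3452] [ 1.7988e+02  3.0000e-02 -7.5770e+01] F [ 0.4  0.1 -0.1] tool shift [0.0918 0.0922 0.0203]
[ 1.35407874e+01  1.68990376e+01 -1.27364206e+01 -3.00983904e-02
 -6.04816342e+01  7.06431666e-01]
[408.8608646   74.68511773] [297.87687954 244.21082446]
[283 221  18  14 164] [291.32926829 227.70121951] [ 0.5737888  -0.03677113  0.1       ]
```

View pics/w4.png

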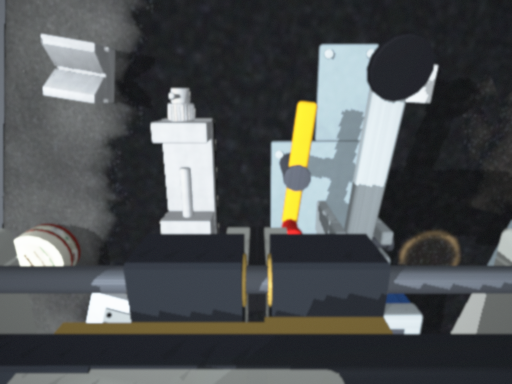

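The catch blade, from (306,103) to (297,178), lies about 7° off the stand axis, which fits a catch angle of 1.45 rad. The pad is centred near (400,68).

```bash
python3 -c "
from h import *
c=cal('wrist')
for q in [(400,68),(400,66),(402,70)]: print(onz(c,*q,.126))
a,b=onz(c,318,45,.008),onz(c,378,45,.008);print('tail mid',(a+b)/2,b-a)
h=onz(c,297,178,.075);t=onz(c,306,103,.072);print('hub',h,'blade dir',np.degrees(np.arctan2(*(t-h)[1::-1])))
go([.541,-.160,.325])"
```

```text
[ 0.54611083 -0.16497702  0.126     ]
[ 0.54654743 -0.1660301   0.126     ]
[ 0.54449495 -0.16422821  0.126     ]
tail mid [ 0.55395504 -0.19400384  0.008     ] [-0.0550447  -0.01440446  0.        ]
hub [ 0.57633066 -0.07180214  0.075     ] blade dir -80.20706378300054
5.7667 [ 0.6063 -0.0511  0.3452] [ 1.7991e+02  2.0000e-02 -7.5380e+01] F [ 0.  -0.1 -0.5] tool shift [0.0889 0.0906 0.0203]
```

Request:
carry_out([
  [[0.0194,0.0181,0],[0,0,0],255],
  [[0.0194,0.0181,0],[0,0,0],255],
  [[0.0194,0.0181,0],[0,0,0],255],
  [[0.0194,0.0181,0],[0,0,0],255],
  [[0.0194,0.0181,0],[0,0,0],255],
  [[0,0,0.01],[0,0,0],255],
  [[0,0,0.01],[0,0,0],255],
  [[0,0,0],[0,0,0],255],
])

```text
time_s: 6.43
tcp_pos: [0.5423, -0.1675, 0.3234]
eef_rot: [179.8, 0.1, -75.4]
contact_force: [-0.0, 0.3, -1.0]
gripper_width: 0.0003
```

```bash
python3 -c "
from h import *
go([.543,-.168,.29])
a=r.capture('scene')[165:275,225:345,::-1];b=r.capture('side')[120:230,190:310,::-1]
cv2.imwrite('pics/s5.png',cv2.resize(np.hstack([a,b]),(800,366),interpolation=cv2.INTER_CUBIC))"
```

```text
6.4333 [ 0.5423 -0.1675  0.3234] [ 1.7982e+02  9.0000e-02 -7.5390e+01] F [-0.   0.3 -1. ] tool shift [ 0.0007 -0.0006  0.0334]
```

View pics/s5.png

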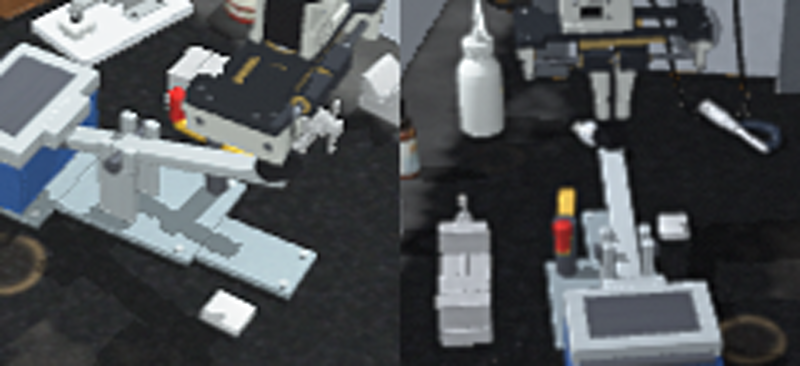

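The closed fingers are right above the pad in the side view. Pressing down.

Request:
carry_out([
  [[0,0,0.006],[0,0,0],255],
  [[0,0,0.006],[0,0,0],255],
  [[0,0,0.006],[0,0,0],255],
  [[0,0,0.006],[0,0,0],255],
  [[0,0,0.006],[0,0,0],255],
  [[0,0,0.006],[0,0,0],255],
  [[0,0,0.006],[0,0,0],255],
  [[0,0,0.006],[0,0,0],255],
  [[0,0,0],[0,0,0],255],
])

```text
time_s: 7.28
tcp_pos: [0.5428, -0.1673, 0.2764]
eef_rot: [179.9, 0.0, -75.5]
contact_force: [0.9, 0.3, 2.8]
gripper_width: 0.0006
```

```bash
python3 -c "
from h import *
go([.543,-.168,.221])"
```

```text
7.2833 [ 0.5428 -0.1673  0.2764] [ 1.7993e+02  2.0000e-02 -7.5470e+01] F [0.9 0.3 2.8] tool shift [ 0.0007 -0.0001  0.0554]
```

Request:
carry_out([
  [[0,0,0.006],[0,0,0],255],
  [[0,0,0.006],[0,0,0],255],
  [[0,0,0.006],[0,0,0],255],
  [[0,0,0.006],[0,0,0],255],
  [[0,0,0.006],[0,0,0],255],
  [[0,0,0.006],[0,0,0],255],
  [[0,0,0.005],[0,0,0],255],
  [[0,0,0.005],[0,0,0],255],
  [[0,0,0.002],[0,0,0],255],
  [[0,0,0],[0,0,0],255],
])

```text
time_s: 8.12
tcp_pos: [0.5428, -0.1671, 0.2288]
eef_rot: [179.9, 0.0, -75.5]
contact_force: [0.2, 0.8, 1.3]
gripper_width: 0.0006
```

```bash
python3 -c "
from h import *
go([.543,-.168,.221])"
```

```text
8.1167 [ 0.5428 -0.1671  0.2288] [ 1.7993e+02  3.0000e-02 -7.5460e+01] F [0.2 0.8 1.3] tool shift [ 0.0009 -0.      0.0078]
```

Request:
carry_out([
  [[0,0,0.003],[0,0,0],255],
  [[0,0,0.003],[0,0,0],255],
  [[0,0,0.002],[0,0,0],255],
  [[0,0,0],[0,0,0],255],
  [[0,0,0],[0,0,0],255],
])

```text
time_s: 8.53
tcp_pos: [0.5431, -0.1672, 0.2219]
eef_rot: [-180.0, -0.0, -75.4]
contact_force: [-1.3, 2.0, 5.9]
gripper_width: 0.0006
```

```bash
python3 -c "
from h import *
go([.543,-.168,.221])
a=r.capture('scene')[165:275,195:345,::-1];b=r.capture('side')[120:230,190:310,::-1]
cv2.imwrite('pics/s6.png',cv2.resize(np.hstack([a,b]),(800,326),interpolation=cv2.INTER_CUBIC))"
```

```text
8.5333 [ 0.5431 -0.1672  0.2219] [-179.99   -0.    -75.45] F [-1.3  2.   5.9] tool shift [0.0007 0.0002 0.0009]
```

View pics/s6.png

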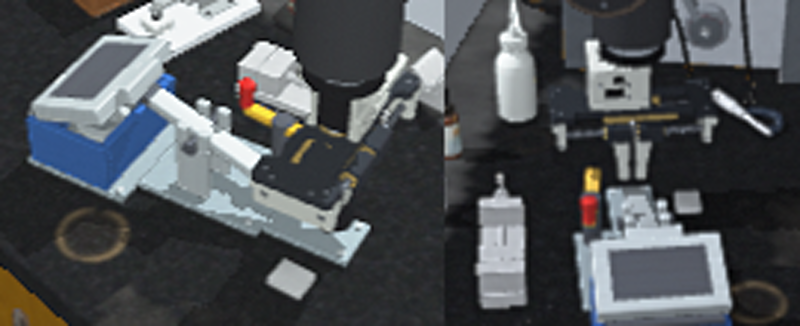

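The cover is raised and the lever is nearly down, with the tip at about 44 mm. I'll press on until the force rises against the base.

Request:
carry_out([
  [[0,0,0.0015],[0,0,0],255],
  [[0,0,0.0015],[0,0,0],255],
  [[0,0,0],[0,0,0],255],
  [[0,0,0],[0,0,0],255],
  [[0,0,0],[0,0,0],255],
])

```text
time_s: 9.05
tcp_pos: [0.5432, -0.1672, 0.2208]
eef_rot: [-179.9, -0.0, -75.4]
contact_force: [-7.9, 3.8, 22.9]
gripper_width: 0.0004
```

Request:
carry_out([
  [[0,0,-0.0005],[0,0,0],255],
  [[0,0,0],[0,0,0],255],
  [[0,0,0],[0,0,0],255],
  [[0,0,0],[0,0,0],255],
  [[0,0,0],[0,0,0],255],
  [[0,0,0],[0,0,0],255],
  [[0,0,0],[0,0,0],255],
  [[0,0,0],[0,0,0],255],
])

```text
time_s: 9.72
tcp_pos: [0.5431, -0.1672, 0.221]
eef_rot: [-179.9, -0.0, -75.4]
contact_force: [-5.2, 4.3, 19.8]
gripper_width: 0.0005
```

```bash
python3 -c "
from h import *
go([.543,-.168,.221])
a=r.capture('scene')[165:275,195:345,::-1];b=r.capture('side')[120:230,190:310,::-1]
cv2.imwrite('pics/s7.png',cv2.resize(np.hstack([a,b]),(800,326),interpolation=cv2.INTER_CUBIC));go([.543,-.168,.221])"
```

```text
9.7167 [ 0.5431 -0.1672  0.221 ] [-1.7994e+02 -3.0000e-02 -7.5420e+01] F [-5.2  4.3 19.8] tool shift [ 0.0007  0.0003 -0.    ]
9.8167 [ 0.5431 -0.1672  0.221 ] [-1.7994e+02 -3.0000e-02 -7.5420e+01] F [-5.8  3.7 19.5] tool shift [ 0.0007  0.0003 -0.    ]
```

View pics/s7.png

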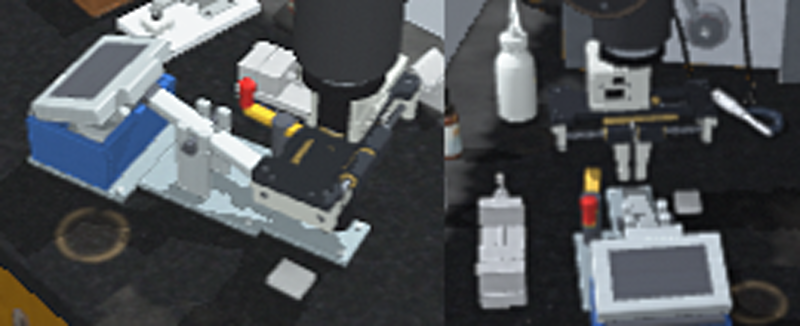

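The hold is steady: about 20 N on the stop, the pin in its saddle, the cover raised and the catch aside. Handing in.

```bash
python3 -c "
from plant import r
print(r.close_job())"
```

```text
the job is handed in; nothing more can be done
None
```

The job is handed in: the catch is fully aside, and the arm is holding the lever pressed right down with the cover raised. It took about 10 s of the 42 s allowed.

- **Catch:** I pushed it round with the closed fingertips. The force rose to about 15 N with almost no further movement. The wrist view put the blade at roughly 1.45–1.5 rad, which matches the end stop.
- **Lever:** I pressed the pad straight down. The force stayed at a few newtons, then climbed to 23 N within about 1 mm with the fingertips 43 mm up, which I read as the foot meeting the base. I eased off slightly, and it then held steady at about 20 N downward with 7 N sideways.
- **Last pictures:** The cover was tilted up, the lever was in its saddle and the catch was still aside. The gauge block and the other things in view had not visibly moved; the two crops did not cover every loose item.

**Disagreements:**
- The wrist and side cameras differed by about 6 mm on the pad's position, so I aimed between them and slightly outward to allow for the swing.
- One force reading on the way down was 1.3 N, below the stated 3 to 8 N. I put that down to sensor noise.

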